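# Move a drying carrier to the next rail and park it in its keeper

## Task

Take the carrier with the two ship-hull halves off the first drying rail, lift it over the end stop and hang it gently on the next rail just behind that rail's entry stop, then slide it along that rail and push it against the sprung buffer until it can settle down flat on the rail behind the small ramped tooth, where the pressed-in buffer keeps it tight against the tooth; let go of it there. Do not push the buffer to its limit or press or knock hard on the rails, and leave the other carrier, the bottles and the cup alone.

Things in the scene. Friction and masses are not known exactly. Their poses are not given: they have to be found in the camera images.
- carrier_tab (a point): centre of the upright grip tab of the carrier to be moved (with a half of a small white ship hull outside each leg). The tab is 22 mm along the rail, 12 mm across it, 45 mm tall, and stands on a roof block 40 mm along the rail, 19 mm across, 8 mm thick, whose flat underside rests on the bar top. The tab's centre is 30.5 mm above that underside. Axes: y along the rail, z up
- carrier_foot (a point): centre of the underside of the same carrier's roof block, where it rests on the bar. Grey plastic saddle straddling the bar, about 160 g (varies): legs on both sides reach 40 mm below this point, 13 mm apart inside, flaring at the foot; the hull halves are 68 mm long along the rail and reach 27 mm sideways from the middle
- rail1_stop (a point): foot of the end stop of the first rail, on the bar top's centreline at the end next to the second rail; the steel stop block is 8 x 8 mm and rises 14 mm above the bar top
- rail1: first rail: aluminium bar 8 mm thick, 14 mm tall, 200 mm long (own y from -100 to +100 mm) on two 8 mm thick posts over a wooden base 70 mm wide, 10 mm thick. Origin: centre of the base's underside on the table; y along the bar, z up. Bar top 130 mm above the table. Its -y end faces the second rail. Fixed
- rail2: second rail, same make and height (bar top 130 mm above the table), 240 mm long (own y from -120 to +120 mm), roughly in line with the first beyond a gap of about 20 to 40 mm, but with its own yaw and sideways shift. Origin: centre of the base's underside; y along the bar. Its +y end, with an equal 14 mm entry stop (8 mm long), faces the first rail. Fixed
- rail2_entry (a point): centre of the bar top at the +y end (120 mm) of the second rail, under the entry stop. A keeper is clamped on this bar by hand: its place differs each time, is not measured and has to be seen or felt. The centre of a parked carrier lies anywhere from 5 to 45 mm beyond the rail's middle (own y -5 to -45 mm)
- rail2_far (a point): centre of the bar top at the -y end of the second rail. Coming from the entry, the keeper has a ramp (14 mm long) up to a steel tooth 5 mm above the bar top (6 mm long, upright far side), then, 36 mm beyond that upright side, the face of the buffer pad. The parked carrier's 40 mm roof fits between tooth and pad with the buffer pushed in 4 mm
- buffer (a joint): how far the black rubber buffer pad (16 mm wide, from 1 to 18 mm above the bar top) is pushed in (m), away from the entry: 0 out, limit 0.012. Spring: 2 N to start, then 0.8 N per mm (5.2 N at 4 mm, 7.6 N at 7 mm). Not to be pushed in beyond 10 mm. A carrier lifted 7 mm clears the tooth and still meets the pad
- spare_tab (a point): tab centre of the other carrier on the first rail (same saddle, but a small black wheel on each side), farther from the end stop; leave it alone
- bottle0: paint dropper bottle, 25 mm across, 78 mm tall, standing loose; origin under its foot; leave alone
- bottle1: as bottle0
- bottle2: as bottle0
- bottle3: as bottle0
- cup: clear plastic cup 70 mm across, 85 mm tall, standing loose; leave alone
Mind the look-alikes: they are no part of the job. Leave any blue or green look-alike of the part that bears carrier_tab alone.

How it is judged:
By the outcome, as a careful person would: the job done as asked, in the order asked, and still so for the second after the job is handed in, with the robot touching nothing.
It also fails if it takes over 64 s, if anything falls off the work surface, if the arm or the gripper's body presses on something with over 40 N, if the wrist force passes 120 N, or if a joint passes its speed limit or range.

## Robot

A 7-joint arm with a two-finger parallel gripper is mounted at the origin on the work surface. World frame = base frame: x ahead of the robot, y to its left, z up, the work surface at z = 0. Lengths are in m, angles in rad, forces in N, time in s.
With the tool pointing down it reaches from about 0.425 to 0.925 m from the base axis. Payload 6.8 kg.
Tool frame: the origin (TCP) lies at the very end of the fingers, on their centre line; the grasp point (between the pads) lies 19 mm behind it; x points along the fingers, y is the direction in which the jaws open and shut, and the axes are right-handed (so a half turn about x gives the same grasp; the last joint's range is limited). The gripper opens to 85 mm and grips with 20 to 120 N. Pads are 22 mm wide; open, the fingers measure 114 mm over their backs; the gripper's body (76 mm by 85 mm) begins 54 mm behind the grasp point. The pads swing forward as they close: fully open they stand 13 mm farther back than shut.
Start: joints at [-1.457, 0.477, 0.022, 1.555, -0.011, 1.109, -0.083], TCP at [0.148, 0.658, 0.192] pointing down, gripper open.
Joint ranges: [-2.96, 2.96], [-0.34, 2.1], [-1.41, 1.46], [0.24, 2.44], [-1.37, 4.51], [0.17, 1.92], [-2.96, 2.96]. Speed limits (rad/s): [2.39, 2.39, 3.14, 3.14, 3.14, 3.14, 3.14].

## Interface

Orientations are given as a rotation vector (axis times angle).
In Python, from bench import get_obs, grab_frame, camera_info, hand_in gives the robot as it stands.
- The arm moves only by the tool apply_moves, never from a script. Its argument "series" is text: rows parted by semicolons, each of 7 numbers parted by spaces: the turn, a rotation vector about the tool's x, y, z in rad, then the shift along the tool's x, y, z in m, then the opening, from 0 (shut) to 1 (fully open). In form: wx wy wz tx ty tz hand; .... A call has 1 to 12 rows; each row is the pose to reach, as a shift and turn from the pose commanded when the call began, along the tool's axes at that moment; what a row does not reach only later rows make up. A row lasts 1/8 s, in which the tool goes at most 62.5 mm and 10.7 degrees, less where a joint would pass 70% of its speed; a pose out of reach is approached as far as the arm can. A call with a gripper value outside its range is refused whole. The fingers move at their own pace and stop on an object; "force" is the grip in N (left out, the last holds). Time passes only in rows, so rows that repeat a pose let the fingers close. It gives the time, the measured TCP pose, the force and the opening at its end, in the units of the state.
- get_obs(): the state, without advancing time (a new reading comes with each control period).
- grab_frame(name): name is "scene" or "top" or "wrist"; returns the picture (384x512x3 uint8, blue, green, red); there is no depth.
- camera_info(name): a dict with "fov_y" (degrees; the focal length in pixels is half the picture's height over the tangent of half this angle, whatever the lens; pixels are square), "cx", "cy" (the principal point, pixels), "D" ([k1, k2, p1, p2, k3] as OpenCV has them; the pictures are not rectified), "rvec" (rotation vector, rad) and "tvec" (3), from world to camera coordinates, as OpenCV has them. Camera axes: x right, y down, z forward; pixel columns grow to the right and rows downward; lengths in m; the calibration is good to about 2 mm. A picture is of the moment at which its call begins: read the wrist's pose just before it. camera_info takes no time and is no camera call; for the wrist camera it gives the pose at the moment of the call.
- hand_in(): hands the job in, once; it reports no verdict.
The state is a dict: "clock": time; "joints": joint angles; "qvel": joint speeds; "tau": joint torques, N m; "tcp_pos": TCP position; "orientation": TCP orientation; "contact_force": force on the tool from outside, world axes, zero at the start; "moment": the same for the moment, N m; "grip_width": finger opening in m.
Only numpy, scipy, OpenCV 4.12 (cv2) and the standard library are available. Lean on these libraries where they do the work, as an engineer would, in place of code of your own. Each camera call takes 0.05 s, during which the arm holds its last target.

## Working session

There is one attempt and no reset: what is moved stays moved. The work goes in short steps, Python scripts to look and compute and a tool call to move; the robot and the scene stay as the last step left them, time stands still between calls to the robot, and variables do not carry over. Pictures are saved under pics/ and viewed, and the job is handed in when it is done.

Besides the shell and the picture viewer there is one more tool, called after "Emit:" in YAML: its name, and indented under it one key for each argument. apply_moves: Moves the arm, as the interface text tells. Its arguments: {"type":"object","properties":{"series":{"type":"string"},"force":{"type":"number"}},"required":["series"]}

```bash
mkdir -p pics; ls
python3 - <<'E'
from bench import *
import cv2
o=get_obs();print(o)
for n in ["scene","top","wrist"]:
    print(n,camera_info(n)); cv2.imwrite(f"pics/{n}0.png",grab_frame(n))
E
```

```text
pics
{'clock': 0.0, 'joints': array([-1.4570785 ,  0.47780927,  0.02232966,  1.55647903, -0.01149632,
        1.10927302, -0.08309742]), 'qvel': array([ 0.00155105, -0.00142916,  0.00037904,  0.00154775, -0.00097855,
        0.00032958,  0.00032448]), 'tau': array([-2.09317623e-04, -5.96438742e+01,  1.60765104e+00, -2.81200022e+01,
        1.23702458e-02,  9.25536908e-03, -2.65579292e-07]), 'tcp_pos': array([0.14836987, 0.65780254, 0.19070779]), 'orientation': array([ 0.17267829,  1.56384106, -0.17557241]), 'contact_force': array([ 0.17780918, -0.34214556,  0.12507007]), 'moment': array([-0.01500125, -0.04308459,  0.02519796]), 'grip_width': 0.08504604704442108}
scene {'fov_y': 53.06012703558481, 'cx': 258.7805352747186, 'cy': 192.38689613089778, 'D': array([-0.09592101,  0.        ,  0.        ,  0.        ,  0.        ]), 'rvec': array([ 0.65495599,  2.6699961 , -1.06379849]), 'tvec': array([ 0.49042185, -0.15455483,  1.16437632])}
top {'fov_y': 42.70245671976453, 'cx': 253.62483908996063, 'cy': 201.77117064823125, 'D': array([-0.09348961,  0.        ,  0.        ,  0.        ,  0.        ]), 'rvec': array([ 2.20503024, -2.18794965,  0.07065476]), 'tvec': array([0.05343674, 0.61312375, 1.28806364])}
wrist {'fov_y': 67.92284840968881, 'cx': 252.64725148707512, 'cy': 189.01133832511078, 'D': array([-0.0251789,  0.       ,  0.       ,  0.       ,  0.       ]), 'rvec': array([-2.27805183, -1.82001561, -0.2504168 ]), 'tvec': array([-0.67399807, -0.03454379,  0.37772471])}
```

View pics/scene0.png

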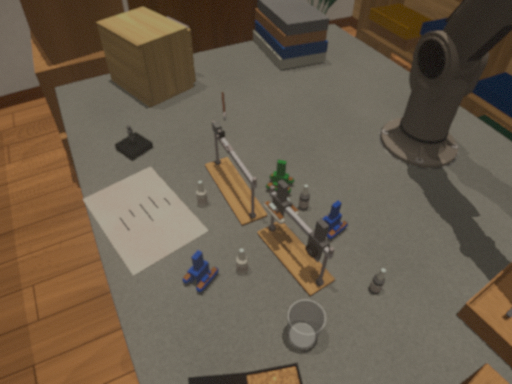

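View pics/top0.png

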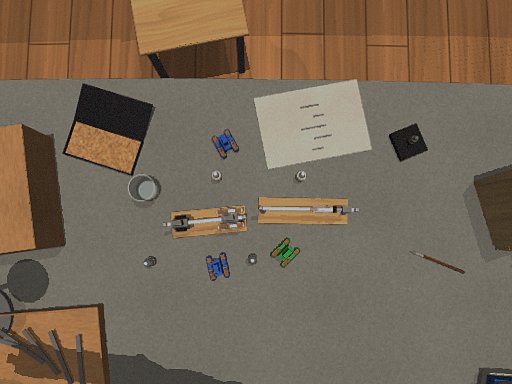

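View pics/wrist0.png

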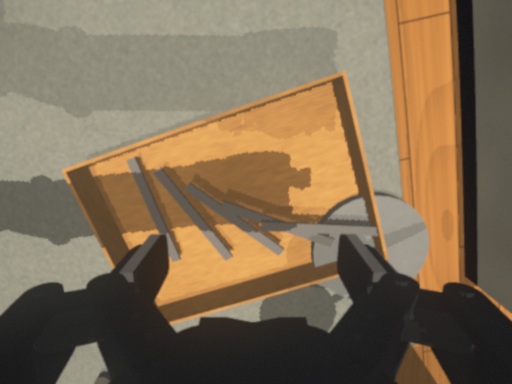

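The scene and top views show rail 1 at top pixels (172..246, 220) and rail 2 at (258..350, 210). The gray carriers sit on rail 1 at about (180,222) and (232,215). The blue and green look-alikes stand on the table. I'll crop closer.

```bash
cat > h.py <<'E'
import numpy as np, cv2
from bench import *
def cam(n,ci=None):
    c=ci or camera_info(n); f=192/np.tan(np.radians(c['fov_y'])/2)
    K=np.array([[f,0,c['cx']],[0,f,c['cy']],[0,0,1]]);R=cv2.Rodrigues(np.array(c['rvec']))[0]
    return K,np.array(c['D']),R,np.array(c['tvec'])
def ray(C,p):
    K,D,R,t=C
    u=cv2.undistortPoints(np.array([[p]],float),K,D)[0,0]
    return -R.T@t, R.T@np.array([u[0],u[1],1])
def onz(C,p,z):
    o,d=ray(C,p); return o+d*(z-o[2])/d[2]
def proj(C,X):
    K,D,R,t=C
    return cv2.projectPoints(np.array(X,float).reshape(-1,3),cv2.Rodrigues(R)[0],t,K,D)[0][:,0]
def tri(C1,p1,C2,p2):
    o1,d1=ray(C1,p1);o2,d2=ray(C2,p2)
    s=np.linalg.lstsq(np.c_[d1,-d2],o2-o1,rcond=None)[0]
    a=o1+s[0]*d1;b=o2+s[1]*d2
    return (a+b)/2,np.linalg.norm(a-b)
E
python3 - <<'E'
from h import *
T=cv2.imread('pics/top0.png');S=cv2.imread('pics/scene0.png')
cv2.imwrite('pics/topc.png',cv2.resize(T[185:260,155:365],None,fx=3.8,fy=3.8,interpolation=cv2.INTER_CUBIC))
cv2.imwrite('pics/scenec.png',cv2.resize(S[115:300,195:355],None,fx=3.2,fy=3.2,interpolation=cv2.INTER_CUBIC))
C=cam('top')
for p in [(180,222),(232,215),(258,210),(350,210),(217,265),(287,252),(225,143),(165,225)]: print(p,onz(C,p,.13).round(3))
E
```

```text
(180, 222) [0.556 0.237 0.13 ]
(232, 215) [0.574 0.111 0.13 ]
(258, 210) [0.586 0.048 0.13 ]
(350, 210) [ 0.588 -0.176  0.13 ]
(217, 265) [0.453 0.146 0.13 ]
(287, 252) [ 0.485 -0.023  0.13 ]
(225, 143) [0.75 0.13 0.13]
(165, 225) [0.548 0.274 0.13 ]
```

View pics/topc.png

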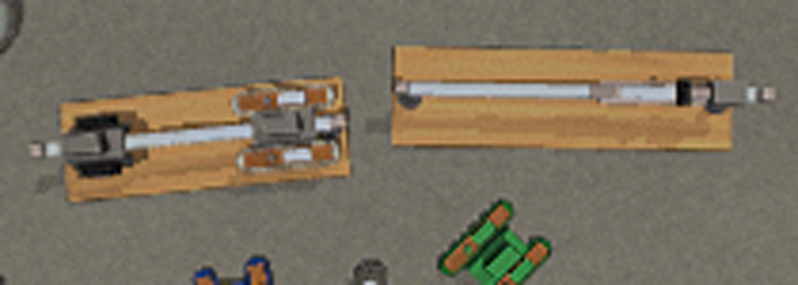

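View pics/scenec.png

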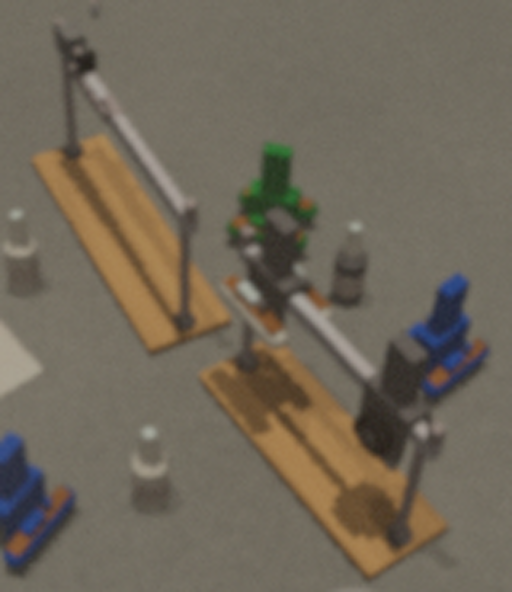

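Run:
```python
from h import *
o=get_obs();R=cv2.Rodrigues(o['orientation'])[0];print(R.round(3))
K,D,Rc,t=cam('wrist');print('cam in tool',(R.T@(-Rc.T@t-o['tcp_pos'])).round(4));print((R.T@Rc.T).round(3))
T=cam('top');f=lambda x,y:(155+(x+.5)/3.8-.5,185+(y+.5)/3.8-.5)
g=lambda x,y:(195+(x+.5)/3.2-.5,115+(y+.5)/3.2-.5)
S=cam('scene')
for n,p,z in [('r1a',(135,142),.13),('r1b',(245,131),.13),('r1stop',(330,121.5),.144),('r1end',(345,120),.14),('r2a',(410,89),.13),('r2b',(590,92),.13),('r2entrystop',(402,88),.144),('r2mag',(605,92),.13),('padface',(677,93),.14),('r2end',(772,94),.144),
 ('b1',(62,103),.01),('b2',(340,77),.01),('b3',(349,175),.01),('b4',(72,201),.01),('c1',(394,45),.01),('c2',(732,53),.01),('c3',(732,150),.01),('c4',(393,144),.01)]:
    print(n,onz(T,f(*p),z).round(4))
print('tab top', tri(T,f(283,121),S,g(282,217)))
```

```text
[[-0.     0.22   0.976]
 [-0.001  0.976 -0.22 ]
 [-1.    -0.001  0.   ]]
cam in tool [-0.1814 -0.0002 -0.0686]
[[-0.001 -0.271  0.963]
 [ 1.    -0.001  0.   ]
 [ 0.001  0.963  0.271]]
r1a [0.556  0.2125 0.13  ]
r1b [0.5636 0.1424 0.13  ]
r1stop [0.5697 0.088  0.144 ]
r1end [0.5708 0.0786 0.14  ]
r2a [0.5912 0.0373 0.13  ]
r2b [ 0.5902 -0.0778  0.13  ]
r2entrystop [0.5912 0.0428 0.144 ]
r2mag [ 0.5903 -0.0875  0.13  ]
padface [ 0.5895 -0.1321  0.14  ]
r2end [ 0.5892 -0.1921  0.144 ]
b1 [0.5846 0.2789 0.01  ]
b2 [0.6045 0.0835 0.01  ]
b3 [0.5358 0.0766 0.01  ]
b4 [0.5159 0.2708 0.01  ]
c1 [0.6274 0.0457 0.01  ]
c2 [ 0.6237 -0.1933  0.01  ]
c3 [ 0.5552 -0.1931  0.01  ]
c4 [0.5578 0.0459 0.01  ]
tab top (array([0.56745072, 0.11673665, 0.18464365]), np.float64(0.0030317139578956583))
```

Candidates (top view pixels): grey with hulls (230,218), grey with wheels (180,222), green (287,252), blue (217,265) and blue (225,143). I choose the grey one with the white/brown hull halves next to the end stop facing rail 2. The base sizes measured 70 x 240 mm, which agrees. Next I move to a viewing pose and make the close check with the wrist camera.

Emit:
apply_moves:
  series: "0 0 0 -0.06 0 0 1; 0.15 0 0 -0.11 -0.03 0.03 1; 0.30 0 0 -0.11 -0.07 0.07 1; 0.45 0 0 -0.11 -0.11 0.11 1; 0.60 0 0 -0.11 -0.15 0.155 1; 0.75 0 0 -0.11 -0.19 0.20 1; 0.90 0 0 -0.11 -0.23 0.24 1; 1.05 0 0 -0.11 -0.27 0.28 1; 1.2 0 0 -0.11 -0.31 0.32 1; 1.349 0 0 -0.11 -0.35 0.36 1; 1.349 0 0 -0.11 -0.39 0.40 1; 1.349 0 0 -0.11 -0.42 0.43 1"

```text
clock: 1.65
tcp_pos: [0.4764, 0.1516, 0.3018]
orientation: [1.211, 1.208, -1.21]
contact_force: [0.5, 0.5, -0.1]
grip_width: 0.0857
```

Emit:
apply_moves:
  series: "0 0 0 0 0.035 0.05 1; 0 0 0 0 0.07 0.1 1; 0 0 0 0 0.1 0.14 1; 0 0 0 0 0.104 0.15 1; 0 0 0 0 0.104 0.15 1; 0 0 0 0 0.104 0.15 1"

```text
clock: 2.4
tcp_pos: [0.5789, 0.0061, 0.3015]
orientation: [1.208, 1.212, -1.207]
contact_force: [-0.1, 0.5, -0.3]
grip_width: 0.0856
```

Run:
```python
from h import *
import pickle
ci=camera_info('wrist');I=grab_frame('wrist');o=get_obs();print(o['tcp_pos'],np.abs(o['qvel']).max())
cv2.imwrite('pics/w1.png',I);pickle.dump(ci,open('w1.pkl','wb'))
cv2.imwrite('pics/w1b.png',cv2.resize(I,(768,576),interpolation=cv2.INTER_CUBIC))
```

```text
[0.5789614  0.00622463 0.30159845] 0.004971809032011855
```

View pics/w1b.png

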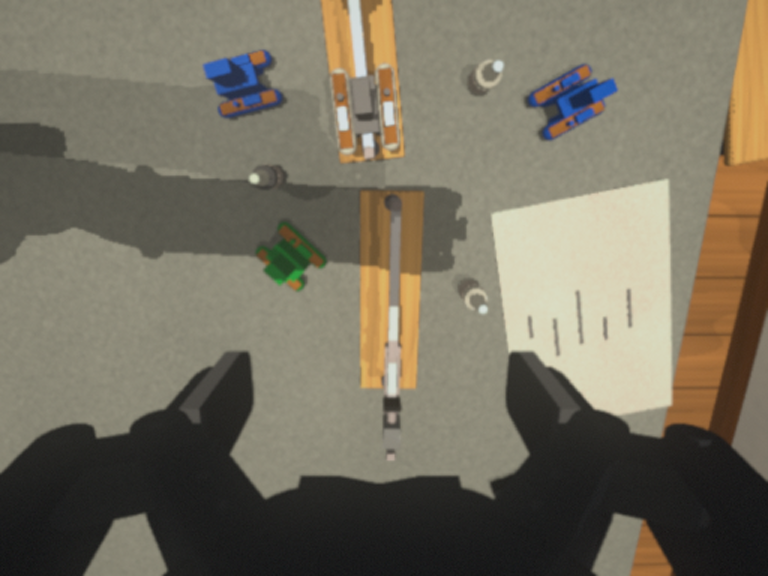

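The view is good. The hull carrier is at (364,100) on rail 1 with its stop at (368,150). The rail 2 entry stop is at (393,200), the keeper tooth at about (393,352) and the pad at about (392,402). I'll zoom in on these.

Run:
```python
from h import *
I=cv2.imread('pics/w1.png')
# x200-300
a=I[30:120,210:290];b=I[120:210,225:305];c=I[210:315,225:305]
r=[cv2.resize(k,None,fx=5,fy=5,interpolation=cv2.INTER_CUBIC) for k in (a,c)]
cv2.imwrite('pics/za.png',r[0]);cv2.imwrite('pics/zc.png',r[1])
cv2.imwrite('pics/zb.png',cv2.resize(b,None,fx=5,fy=5,interpolation=cv2.INTER_CUBIC))
```

```text
(no output)
```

View pics/za.png

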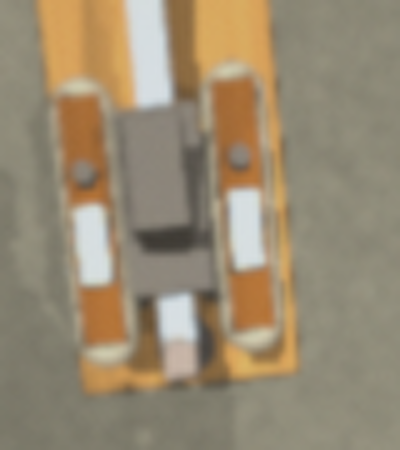

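View pics/zc.png

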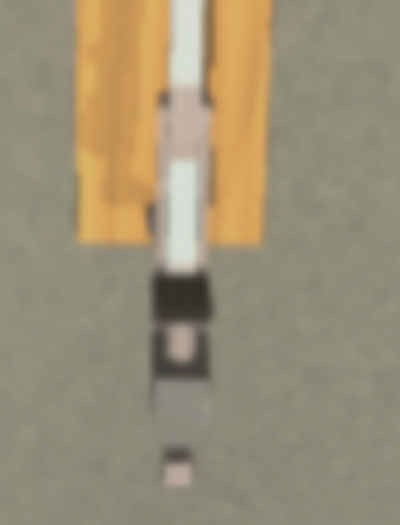

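View pics/zb.png

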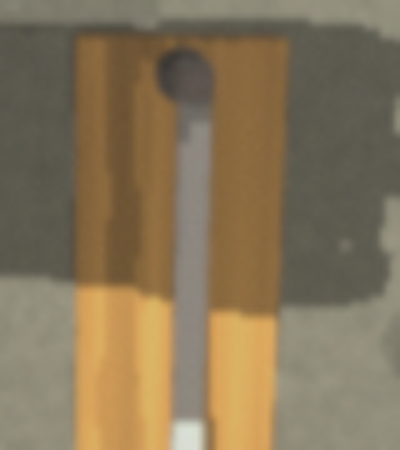

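Run:
```python
from h import *
import pickle
C=cam('w',pickle.load(open('w1.pkl','rb')))
print('cam',(-C[2].T@C[3]).round(3))
f=lambda x0,y0:(lambda x,y:(x0+(x+.5)/5-.5,y0+(y+.5)/5-.5))
A=f(210,30);Cc=f(225,210);B=f(225,120)
for n,p,z in [('tabTL',A(122,110),.183),('tabTR',A(178,104),.183),('tabBR',A(190,228),.183),('tabBL',A(132,234),.183),
 ('rooffL',A(137,297),.138),('rooffR',A(216,290),.138),('r1stopL',A(162,345),.144),('r1stopR',A(197,342),.144),('r1 far bar',A(150,40),.13),('r1bar nearer',A(178,318),.13),
 ('r1 stopface',A(180,342),.144),('r1 stop end',A(180,378),.144),
 ('r2 bar',B(192,200),.13),('r2bar',B(189,400),.13),('r2bar',Cc(186,50),.13),('rampstart',Cc(185,85),.13),('tooth far',Cc(183,158),.135),('tooth far base',Cc(183,158),.135),('bar',Cc(182,230),.13),('padface bot',Cc(182,272),.131),('padface',Cc(182,272),.13),('end r2',Cc(177,485),.144),('entrystop top near?',B(186,52),.144),('entrystop bot',B(186,102),.144)]:
    print(n,onz(C,p,z).round(4))
```

```text
cam [0.579 0.074 0.483]
tabTL [0.5607 0.1285 0.183 ]
tabTR [0.5715 0.1296 0.183 ]
tabBR [0.5738 0.107  0.183 ]
tabBL [0.5623 0.1059 0.183 ]
rooffL [0.5608 0.097  0.138 ]
rooffR [0.5789 0.0986 0.138 ]
r1stopL [0.5667 0.0862 0.144 ]
r1stopR [0.5746 0.0869 0.144 ]
r1 far bar [0.564  0.1527 0.13  ]
r1bar nearer [0.57   0.0928 0.13  ]
r1 stopface [0.5708 0.0869 0.144 ]
r1 stop end [0.5707 0.079  0.144 ]
r2 bar [0.5918 0.0138 0.13  ]
r2bar [ 0.5916 -0.0386  0.13  ]
r2bar [ 0.5911 -0.0665  0.13  ]
rampstart [ 0.591  -0.0765  0.13  ]
tooth far [ 0.5905 -0.0954  0.135 ]
tooth far base [ 0.5905 -0.0954  0.135 ]
bar [ 0.5906 -0.1196  0.13  ]
padface bot [ 0.5907 -0.132   0.131 ]
padface [ 0.5907 -0.1326  0.13  ]
end r2 [ 0.5895 -0.1917  0.144 ]
entrystop top near? [0.5895 0.0511 0.144 ]
entrystop bot [0.5896 0.0395 0.144 ]
```

Measurements agree with each other:
- **Tab:** centre (0.567, 0.118); rail 1 yaw about 5.6°.
- **Rail 1 stop:** face at y = 0.087.
- **Rail 2:** x ≈ 0.591; entry stop inner face at y ≈ 0.039.
- **Keeper:** tooth far side at y ≈ -0.096, pad face at y ≈ -0.132. They are 36 mm apart, as specified.

The parked centre should therefore be at y ≈ -0.116. I approach the tab now.

Emit:
apply_moves:
  series: "-0.03 0 0 0.02 -0.004 -0.035 1; -0.06 0 0 0.04 -0.008 -0.075 1; -0.097 0 0 0.06 -0.012 -0.108 1; -0.097 0 0 0.08 -0.012 -0.112 1; -0.097 0 0 0.08 -0.012 -0.112 1; -0.097 0 0 0.08 -0.012 -0.112 1; -0.097 0 0 0.08 -0.012 -0.112 1"

```text
clock: 3.32
tcp_pos: [0.5682, 0.1158, 0.2228]
orientation: [1.139, 1.252, -1.137]
contact_force: [0.1, 0.2, 0.3]
grip_width: 0.0856
```

Run:
```python
from h import *
ci=camera_info('wrist');I=grab_frame('wrist');o=get_obs();print(o['tcp_pos'],o['orientation'],cv2.Rodrigues(o['orientation'])[0].round(3))
C=cam('w',ci)
for X in [(.567,.118,.183),(.567,.118,.13)]: cv2.circle(I,tuple(int(v) for v in proj(C,X)[0]),2,(0,0,255),-1)
cv2.imwrite('pics/w2.png',cv2.resize(I,(768,576),interpolation=cv2.INTER_CUBIC))
```

```text
[0.56808814 0.11576875 0.22266987] [ 1.13926833  1.25246737 -1.13674996] [[ 0.001  0.995  0.096]
 [ 0.001  0.096 -0.995]
 [-1.     0.002 -0.001]]
```

View pics/w2.png

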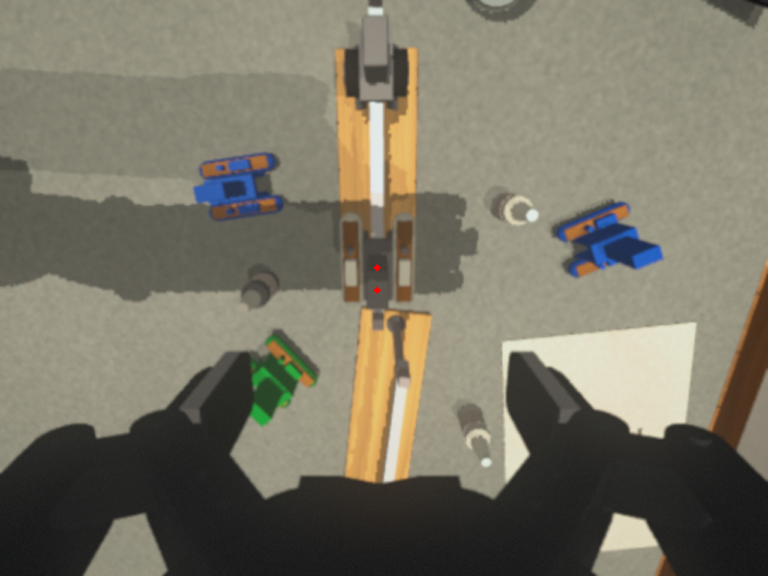

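The projected tab points (red dots at about 377,268-290) lie on the hull carrier's tab. The wheeled carrier is farther up at (375,60). I descend and grip.

Emit:
apply_moves:
  series: "0 0 0 0.02 -0.001 -0.002 1; 0 0 0 0.045 -0.001 -0.002 1; 0 0 0 0.065 -0.001 -0.002 1; 0 0 0 0.0745 -0.001 -0.002 1; 0 0 0 0.0745 -0.001 -0.002 1; 0 0 0 0.0745 -0.001 -0.002 0.3; 0 0 0 0.0745 -0.001 -0.002 0.2; 0 0 0 0.0745 -0.001 -0.002 0.1; 0 0 0 0.0745 -0.001 -0.002 0; 0 0 0 0.0745 -0.001 -0.002 0; 0 0 0 0.0745 -0.001 -0.002 0"
  force: 60

```text
clock: 4.75
tcp_pos: [0.5663, 0.1181, 0.1472]
orientation: [1.137, 1.254, -1.138]
contact_force: [0.2, -0.6, -0.2]
grip_width: 0.0
```

Run:
```python
from h import *
ci=camera_info('wrist');I=grab_frame('wrist');S=grab_frame('scene');o=get_obs();print(o['tcp_pos'],o['contact_force'],o['moment'],o['grip_width'])
cv2.imwrite('pics/w3.png',np.vstack([cv2.resize(I,(512,384)),])) 
cv2.imwrite('pics/s3.png',cv2.resize(S[115:300,195:355],None,fx=3.2,fy=3.2,interpolation=cv2.INTER_CUBIC))
```

```text
[0.56632906 0.11806539 0.14715764] [0.3913815  0.96999826 0.01327477] [ 0.00724073  0.0497676  -0.02262148] -0.00022786320232469012
```

View pics/w3.png

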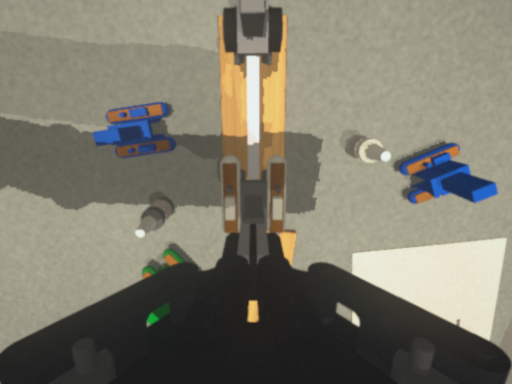

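View pics/s3.png

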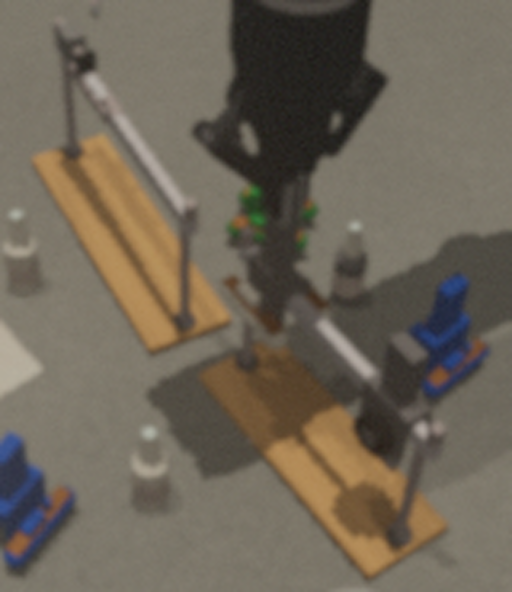

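Grip width reads 0, so the fingers may have missed the tab. I'll zoom in.

Run:
```python
from h import *
I=cv2.imread('pics/w3.png')
C=cam('wrist');o=get_obs()
R=cv2.Rodrigues(o['orientation'])[0]
for s in (0,-.019,-.05): print(proj(C,o['tcp_pos']+R@np.array([s,0,0])))
a=I[130:280,195:315].astype(float); a=np.clip(a*2,0,255).astype(np.uint8)
cv2.imwrite('pics/w3z.png',cv2.resize(a,None,fx=4,fy=4,interpolation=cv2.INTER_CUBIC))
```

```text
[[252.66722492 213.71952479]]
[[252.69471248 224.66675308]]
[[252.7543834  248.42705995]]
```

View pics/w3z.png

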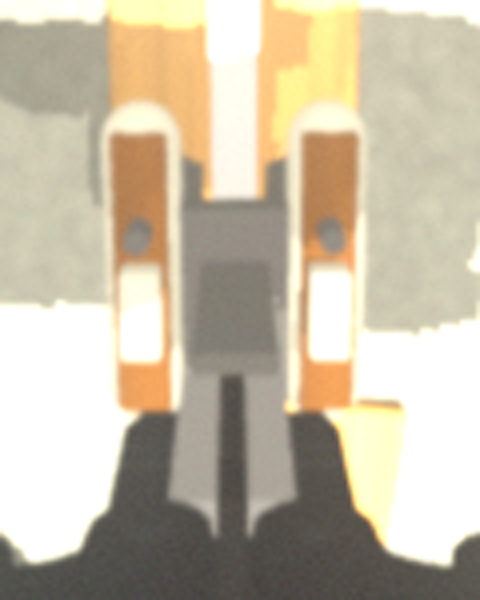

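Run:
```python
from h import *
C=cam('wrist');print(get_obs()['clock'],(-C[2].T@C[3]).round(4))
f=lambda x,y:(195+(x+.5)/4-.5,130+(y+.5)/4-.5)
for n,p,z in [('tabT',f(237,262),.183),('tabB',f(237,355),.183),('tabBL',f(195,355),.183),('tabBR',f(275,355),.183),('roofback',f(237,200),.138),('hullLfar',f(140,103),.13),('hullLnear',f(145,408),.13)]:
    print(n,onz(C,p,z).round(4))
I=cv2.imread('pics/w2.png').astype(float)[170:340,300:450];cv2.imwrite('pics/w2z.png',cv2.resize(np.clip(I*2,0,255).astype(np.uint8),None,fx=3.5,fy=3.5))
I=cv2.imread('pics/w3.png')
for X in [(.5708,.083,.144),(.5358,.0766,.01),(.6045,.0835,.01),(.5846,.2789,.01),(.5159,.2708,.01),(.56,.237,.183)]:
    cv2.circle(I,tuple(int(round(v)) for v in proj(C,X)[0]),2,(0,0,255),-1)
cv2.imwrite('pics/w3p.png',I)
```

```text
4.85 [0.5596 0.186  0.3286]
tabT [0.5646 0.1421 0.183 ]
tabB [0.5659 0.1289 0.183 ]
tabBL [0.5602 0.1283 0.183 ]
tabBR [0.5711 0.1294 0.183 ]
roofback [0.5651 0.1396 0.138 ]
hullLfar [0.5467 0.1534 0.13  ]
hullLnear [0.5519 0.0957 0.13  ]
```

View pics/w2z.png

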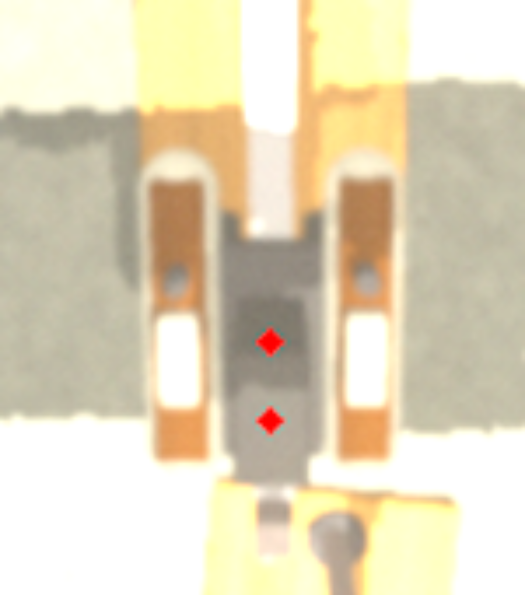

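View pics/w3p.png

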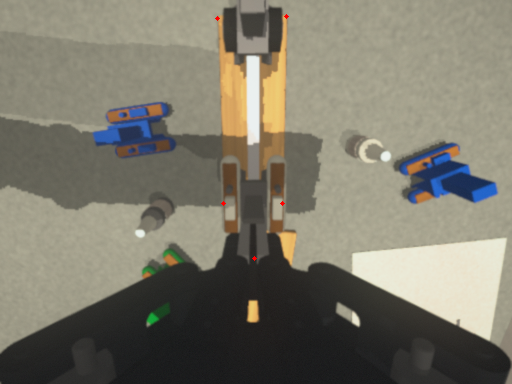

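Run:
```python
from h import *
S=grab_frame('scene');cv2.imwrite('pics/s4.png',S);T=grab_frame('top');cv2.imwrite('pics/t4.png',T)
C=cam('scene');print((-C[2].T@C[3]).round(3)); o=get_obs()
for X in [o['tcp_pos'],o['tcp_pos']+[0,0,.019],(.567,.118,.183),(.567,.118,.138)]: print(proj(C,X)[0].round(1))
cv2.imwrite('pics/s4z.png',cv2.resize(np.clip(S[150:230,250:320].astype(float)*1.8,0,255).astype(np.uint8),None,fx=7,fy=7,interpolation=cv2.INTER_CUBIC))
```

```text
[0.872 0.574 0.728]
[281.7 195.4]
[282.3 189.1]
[282.5 183.3]
[281.2 198.5]
```

View pics/s4z.png

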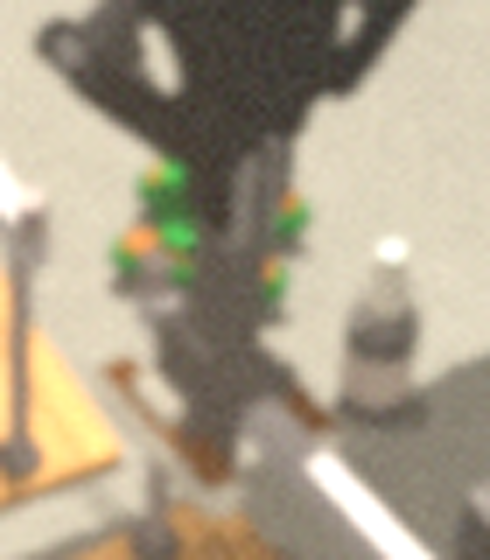

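Grip width 0 with no contact means the fingers shut just above the tab. In the wrist view the 85 mm finger gap spans 171 px. That puts the fingertips about 40 mm behind the reported TCP, and the scene view agrees: the pad ends at about row 184, at the tab top. I open, go lower and look.

Emit:
apply_moves:
  series: "0 0 0 0 0 0 0.5; 0 0 0 0 0 0 1; 0 0 0 0 0 0 1; 0 0 0 0 0 0 1; 0 0 0 0 0 0 1; 0 0 0 0.01 0 0 1; 0 0 0 0.02 0 0 1; 0 0 0 0.022 0 0 1; 0 0 0 0.022 0 0 1; 0 0 0 0.022 0 0 1"

```text
clock: 6.2
tcp_pos: [0.5666, 0.1181, 0.1254]
orientation: [1.138, 1.253, -1.137]
contact_force: [-0.7, -0.2, -0.7]
grip_width: 0.0856
```

Run:
```python
from h import *
I=grab_frame('wrist');S=grab_frame('scene');o=get_obs();print(o['clock'],o['tcp_pos'],o['contact_force'],o['grip_width'])
a=np.clip(S[140:230,240:325].astype(float)*1.8,0,255).astype(np.uint8)
cv2.imwrite('pics/s5z.png',cv2.resize(a,None,fx=6,fy=6,interpolation=cv2.INTER_CUBIC))
cv2.imwrite('pics/w5.png',cv2.resize(np.clip(I*1.5,0,255).astype(np.uint8),(768,576)))
```

```text
6.3 [0.56660034 0.11807294 0.12545895] [0.23122134 0.13333112 0.41396298] 0.08529400234674317
```

View pics/s5z.png

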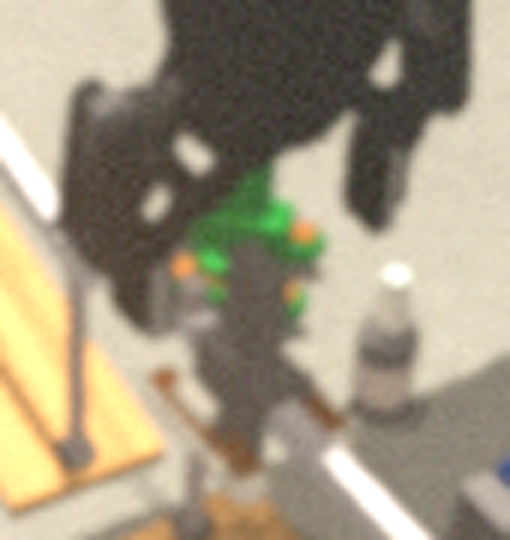

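View pics/w5.png

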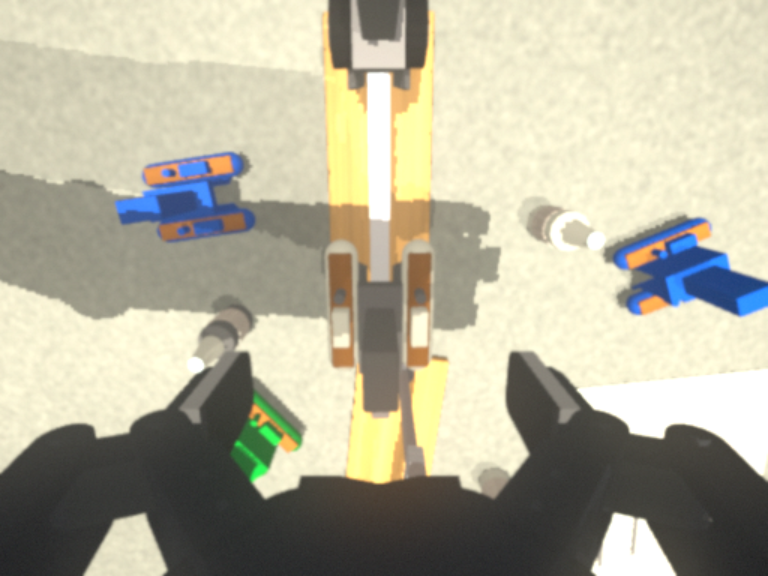

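Run:
```python
from h import *
C=cam('scene');W=cam('wrist');o=get_obs();R=cv2.Rodrigues(o['orientation'])[0]
for s in (0,-.013,-.03,-.04,-.05):
    P=[o['tcp_pos']+R@np.array([s,y,z]) for y in (-.0425,.0425) for z in (-.011,.011)]
    q=proj(C,P); print(s,'scenecrop',((q-[240,140])*6).round(0).tolist(),'wrist768',(proj(W,P)*1.5).round(0).tolist())
print((proj(C,(.567,.118,.183))-[240,140])*6)
```

```text
0 scenecrop [[361.0, 347.0], [324.0, 309.0], [164.0, 445.0], [129.0, 404.0]] wrist768 [[284.0, 298.0], [287.0, 343.0], [474.0, 297.0], [472.0, 343.0]]
-0.013 scenecrop [[364.0, 322.0], [326.0, 284.0], [166.0, 420.0], [129.0, 379.0]] wrist768 [[277.0, 307.0], [280.0, 355.0], [481.0, 307.0], [478.0, 355.0]]
-0.03 scenecrop [[369.0, 288.0], [330.0, 250.0], [167.0, 386.0], [131.0, 346.0]] wrist768 [[267.0, 321.0], [271.0, 374.0], [492.0, 321.0], [487.0, 374.0]]
-0.04 scenecrop [[371.0, 268.0], [333.0, 230.0], [168.0, 366.0], [131.0, 325.0]] wrist768 [[260.0, 331.0], [264.0, 387.0], [499.0, 331.0], [494.0, 387.0]]
-0.05 scenecrop [[374.0, 247.0], [335.0, 210.0], [169.0, 345.0], [132.0, 305.0]] wrist768 [[252.0, 343.0], [257.0, 401.0], [507.0, 342.0], [502.0, 401.0]]
[[254.94075355 259.86760293]]
```

Both views agree that the open fingertips sit about 54 mm behind the reported TCP, or about 41 mm when shut. So I work with real tip = TCP + 41 mm in z. The tab is centred between the fingers (column 380 against 378). I go down another 17 mm and close.

Emit:
apply_moves:
  series: "0 0 0 0.009 0 0 1; 0 0 0 0.017 0 0 1; 0 0 0 0.017 0 0 1; 0 0 0 0.017 0 0 0.5; 0 0 0 0.017 0 0 0.25; 0 0 0 0.017 0 0 0.15; 0 0 0 0.017 0 0 0.08; 0 0 0 0.017 0 0 0; 0 0 0 0.017 0 0 0; 0 0 0 0.017 0 0 0; 0 0 0 0.017 0 0 0"
  force: 60

```text
clock: 7.68
tcp_pos: [0.5668, 0.1181, 0.1084]
orientation: [1.138, 1.253, -1.137]
contact_force: [1.5, 0.2, 1.7]
grip_width: 0.0113
```

Run:
```python
from h import *
I=grab_frame('wrist');o=get_obs();print(o['clock'],o['tcp_pos'],o['contact_force'],o['moment'],o['grip_width'])
cv2.imwrite('pics/w6.png',cv2.resize(np.clip(I*1.5,0,255).astype(np.uint8),(768,576)))
```

```text
7.725 [0.56674175 0.11811925 0.10842616] [0.8429934  0.55979353 2.20649024] [ 5.58703563e-02 -3.16380934e-01 -2.91221220e-04] 0.011205465082018409
```

View pics/w6.png

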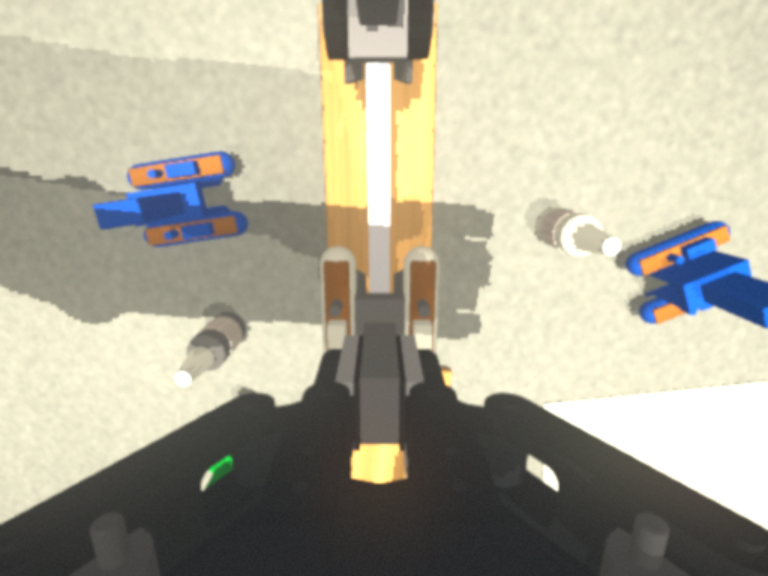

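The grip is good: width 11.3 mm and the tab is between the pads at (380,390). I lift straight up.

Emit:
apply_moves:
  series: "0 0 0 -0.003 0 0 0; 0 0 0 -0.008 0 0 0; 0 0 0 -0.018 0 0 0; 0 0 0 -0.032 0 0 0; 0 0 0 -0.048 0 0 0; 0 0 0 -0.062 0 0 0; 0 0 0 -0.07 0 0 0; 0 0 0 -0.07 0 0 0; 0 0 0 -0.07 0 0 0"

```text
clock: 8.85
tcp_pos: [0.5659, 0.1181, 0.1777]
orientation: [1.137, 1.254, -1.138]
contact_force: [0.9, 0.2, -2.1]
grip_width: 0.0111
```

Run:
```python
from h import *
S=grab_frame('scene');o=get_obs();print(o['clock'],o['tcp_pos'],o['contact_force'],o['moment'],o['grip_width'])
cv2.imwrite('pics/s7.png',cv2.resize(np.clip(S[100:300,190:360]*1.4,0,255).astype(np.uint8),None,fx=3,fy=3,interpolation=cv2.INTER_CUBIC))
```

```text
8.9 [0.56586614 0.11802471 0.17758535] [-0.34367814 -0.50271582 -1.3671751 ] [-0.01858584 -0.0171635  -0.00645575] 0.011486318169633377
```

View pics/s7.png

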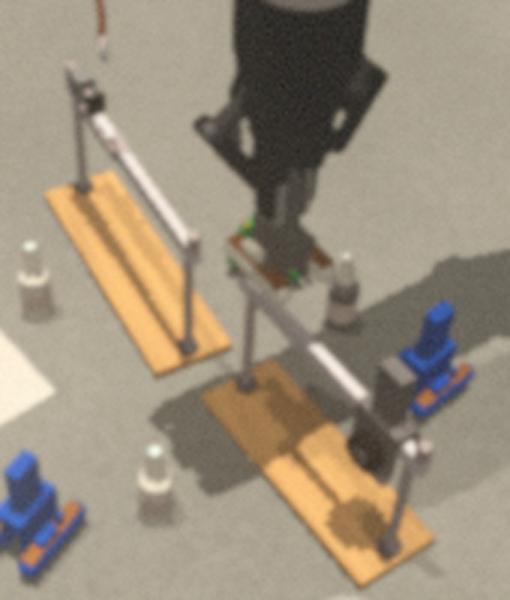

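The carrier is lifted clear, with its legs above the stop. I move over rail 2 just behind the entry stop and turn to its yaw.

Emit:
apply_moves:
  series: "0 0 0 0 0 0.005 0; 0.01 0 0 0 0.001 0.018 0; 0.03 0 0 0 0.004 0.037 0; 0.05 0 0 0 0.008 0.057 0; 0.075 0 0 0 0.011 0.077 0; 0.095 0 0 0 0.014 0.095 0; 0.107 0 0 0 0.015 0.107 0; 0.107 0 0 0 0.015 0.11 0; 0.107 0 0 0 0.015 0.11 0; 0.107 0 0 0 0.015 0.11 0; 0.107 0 0 0 0.015 0.11 0"

```text
clock: 10.28
tcp_pos: [0.5919, 0.0108, 0.1782]
orientation: [1.216, 1.205, -1.216]
contact_force: [0.5, -0.2, -1.8]
grip_width: 0.0116
```

Run:
```python
from h import *
S=grab_frame('scene');T=grab_frame('top');I=grab_frame('wrist');o=get_obs();print(o['clock'],o['tcp_pos'],o['contact_force'],o['moment'],o['grip_width']);print(cv2.Rodrigues(o['orientation'])[0].round(3))
b=lambda a:np.clip(a*1.4,0,255).astype(np.uint8)
cv2.imwrite('pics/s8.png',cv2.resize(b(S[100:300,190:360]),None,fx=3,fy=3,interpolation=cv2.INTER_CUBIC))
cv2.imwrite('pics/t8.png',cv2.resize(b(T[180:260,160:360]),None,fx=4,fy=4,interpolation=cv2.INTER_CUBIC))
cv2.imwrite('pics/w8.png',cv2.resize(b(I),(768,576)))
C=cam('scene')
for X in [(.5885,.0385,.13),(.5915,.01,.13),(.5915,.01,.2)]:print(((proj(C,X)-[190,100])*3).round())
```

```text
10.425 [0.59192635 0.01037507 0.17821968] [-0.23224501 -0.38053744 -1.92674384] [ 0.08132103 -0.01819159  0.01849731] 0.011268051965856667
[[ 0.     1.    -0.009]
 [ 0.    -0.009 -1.   ]
 [-1.     0.    -0.   ]]
[[194. 242.]]
[[172. 220.]]
[[172. 148.]]
```

View pics/s8.png

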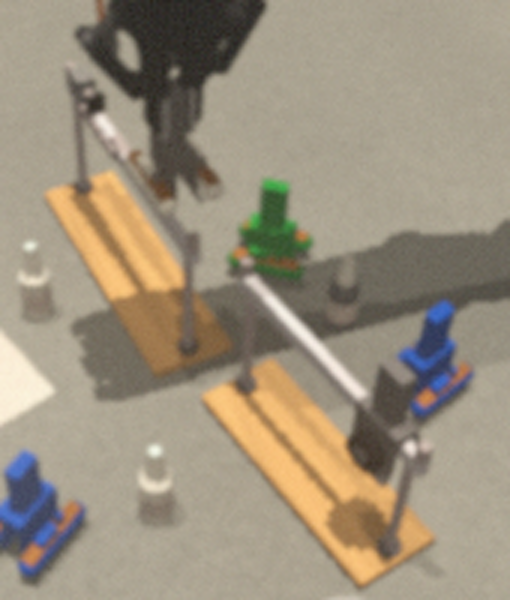

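View pics/t8.png

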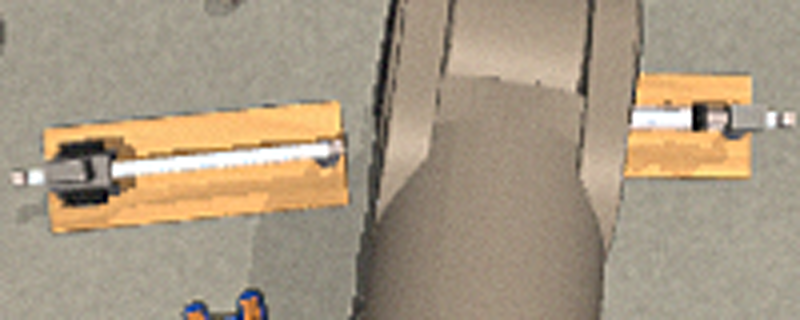

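View pics/w8.png

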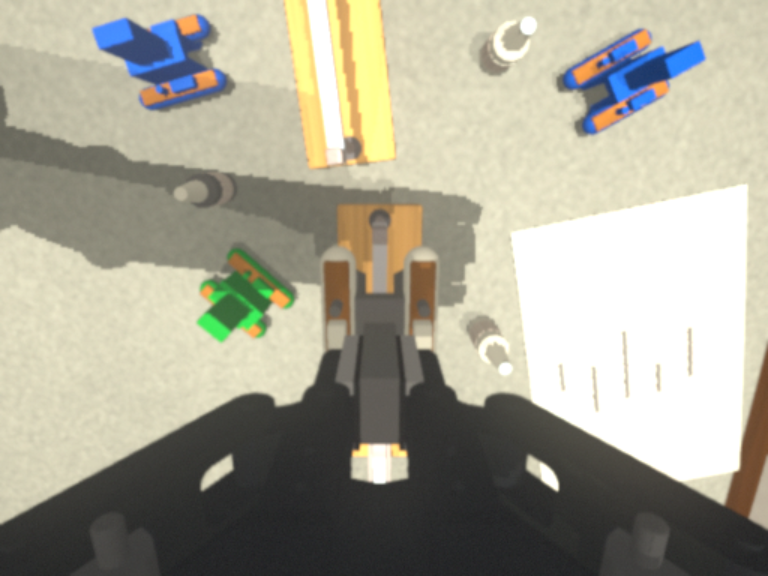

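Run:
```python
from h import *
I=grab_frame('wrist');C=cam('wrist');o=get_obs();print(o['tcp_pos'])
a=np.clip(I[125:215,205:300]*2.0,0,255).astype(np.uint8);cv2.imwrite('pics/w9.png',cv2.resize(a,None,fx=6,fy=6,interpolation=cv2.INTER_CUBIC))
for X in [(.592,.0385,.144),(.592,.0465,.144),(.592,.0385,.13),(.588,.0385,.13),(.596,.0385,.13),(.6267,.0457,.01),(.557,.0459,.01)]: print(X,((proj(C,X)[0]-[205,125])*6).round())
```

```text
[0.59189861 0.01027243 0.17818874]
(0.592, 0.0385, 0.144) [284. 230.]
(0.592, 0.0465, 0.144) [283. 168.]
(0.592, 0.0385, 0.13) [284. 211.]
(0.588, 0.0385, 0.13) [255. 212.]
(0.596, 0.0385, 0.13) [314. 211.]
(0.6267, 0.0457, 0.01) [455.  72.]
(0.557, 0.0459, 0.01) [111.  75.]
```

View pics/w9.png

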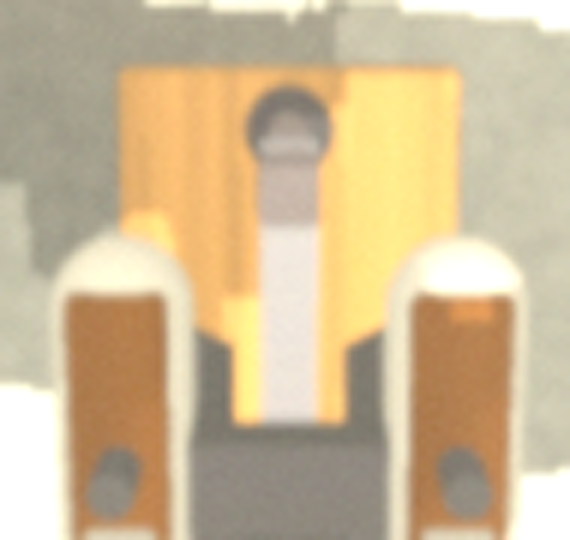

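The bar, leg slot and roof are all centred at crop column about 289, and the entry stop spans rows 165-225 as predicted. The carrier is straight above rail 2, about 8 mm behind the stop. I lower it.

Emit:
apply_moves:
  series: "0 0 0 0.008 0 0 0; 0 0 0 0.018 0 0 0; 0 0 0 0.03 0 0 0; 0 0 0 0.042 0 0 0; 0 0 0 0.052 0 0 0; 0 0 0 0.06 0 0 0; 0 0 0 0.064 0 0 0; 0 0 0 0.066 0 0 0; 0 0 0 0.067 0 0 0; 0 0 0 0.068 0 0 0; 0 0 0 0.068 0 0 0"

```text
clock: 11.85
tcp_pos: [0.592, 0.0101, 0.1103]
orientation: [1.217, 1.204, -1.216]
contact_force: [-0.6, -1.0, -1.6]
grip_width: 0.011
```

Emit:
apply_moves:
  series: "0 0 0 0.0005 0 0 0; 0 0 0 0.001 0 0 0; 0 0 0 0.0015 0 0 0; 0 0 0 0.0015 0 0 0"

```text
clock: 12.35
tcp_pos: [0.5919, 0.01, 0.1086]
orientation: [1.217, 1.205, -1.217]
contact_force: [0.2, 0.6, -1.0]
grip_width: 0.0113
```

Run:
```python
from h import *
I=grab_frame('wrist');C=cam('wrist')
for i in range(3):
  o=get_obs();print(o['tcp_pos'],o['contact_force'],o['moment'])
a=np.clip(I[125:215,205:300]*2.0,0,255).astype(np.uint8);cv2.imwrite('pics/w10.png',cv2.resize(a,None,fx=6,fy=6,interpolation=cv2.INTER_CUBIC))
```

```text
[0.59195223 0.0100297  0.10867082] [-0.1842163  -0.14153701 -3.00354667] [ 0.05103437 -0.03086431 -0.02620307]
[0.59195223 0.0100297  0.10867082] [-0.1842163  -0.14153701 -3.00354667] [ 0.05103437 -0.03086431 -0.02620307]
[0.59195223 0.0100297  0.10867082] [-0.1842163  -0.14153701 -3.00354667] [ 0.05103437 -0.03086431 -0.02620307]
```

View pics/w10.png

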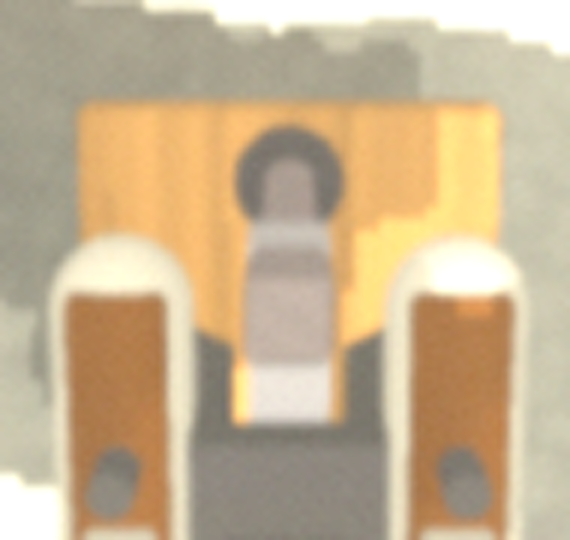

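It straddles the bar (pixels 232-345) with the stop at rows 250-360 behind it. I feel for contact.

Emit:
apply_moves:
  series: "0 0 0 0.0005 0 0 0; 0 0 0 0.0005 0 0 0; 0 0 0 0.001 0 0 0; 0 0 0 0.001 0 0 0"

```text
clock: 12.9
tcp_pos: [0.5921, 0.0101, 0.1084]
orientation: [1.217, 1.205, -1.216]
contact_force: [-3.7, -0.0, 6.7]
grip_width: 0.0114
```

Contact: about 8 N on the bar at z = 0.1084. I ease to light contact and slide along rail 2, stopping short of the ramp.

Emit:
apply_moves:
  series: "0 0 0 -0.0005 0 0 0; 0 0 0 -0.0005 0 0.003 0; 0 0 0 -0.0005 0 0.008 0; 0 0 0 -0.0005 0 0.014 0; 0 0 0 -0.0005 0 0.02 0; 0 0 0 -0.0005 0 0.026 0"

```text
clock: 13.65
tcp_pos: [0.592, -0.0161, 0.1084]
orientation: [1.217, 1.204, -1.216]
contact_force: [-0.2, 5.2, 5.1]
grip_width: 0.0111
```

Emit:
apply_moves:
  series: "0 0 0 -0.0003 0 0.003 0; 0 0 0 -0.0003 0 0.008 0; 0 0 0 -0.0003 0 0.014 0; 0 0 0 -0.0003 0 0.02 0; 0 0 0 -0.0003 0 0.026 0; 0 0 0 -0.0003 0 0.03 0; 0 0 0 -0.0003 0 0.031 0; 0 0 0 -0.0003 0 0.031 0"

```text
clock: 14.65
tcp_pos: [0.5912, -0.0475, 0.1084]
orientation: [1.216, 1.204, -1.217]
contact_force: [0.5, 1.0, 4.2]
grip_width: 0.0111
```

Run:
```python
from h import *
I=grab_frame('wrist');S=grab_frame('scene');o=get_obs();print(o['clock'],o['tcp_pos'],o['contact_force'],o['moment'],o['grip_width'])
b=lambda a:np.clip(a*1.5,0,255).astype(np.uint8)
cv2.imwrite('pics/w11.png',cv2.resize(b(I),(768,576)))
cv2.imwrite('pics/s11.png',cv2.resize(b(S[100:220,200:300]),None,fx=5,fy=5,interpolation=cv2.INTER_CUBIC))
```

```text
14.75 [ 0.59119642 -0.04749137  0.10844145] [-0.60927748  1.09710814  2.46904411] [ 0.22724251  0.15146894 -0.04291826] 0.011034200362694285
```

View pics/w11.png

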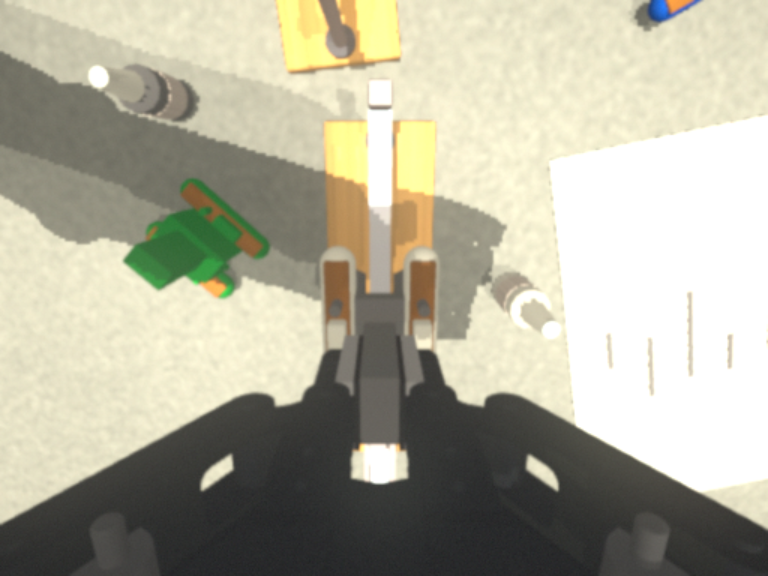

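View pics/s11.png

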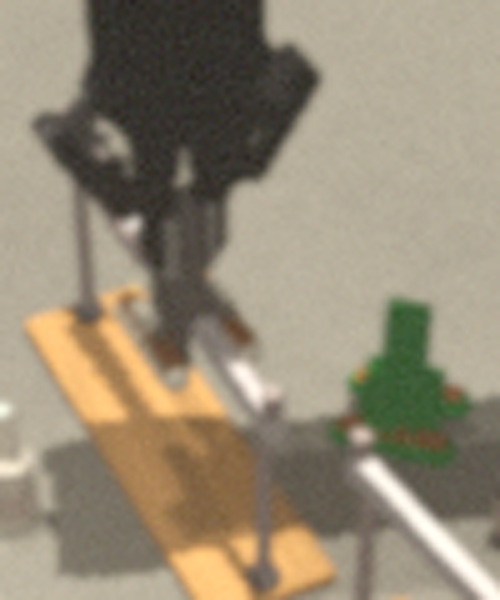

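It sits straight on the bar and is sliding well. Next I slide up to the ramp, rise 7 mm along it and stop just short of the pad.

Emit:
apply_moves:
  series: "0 0 0 0 0 0.003 0; 0 0 0 0 0 0.007 0; 0 0 0 -0.002 0 0.009 0; 0 0 0 -0.005 0 0.012 0; 0 0 0 -0.0075 0 0.017 0; 0 0 0 -0.0075 0 0.023 0; 0 0 0 -0.0075 0 0.03 0; 0 0 0 -0.0075 0 0.037 0; 0 0 0 -0.0075 0 0.044 0; 0 0 0 -0.0075 0 0.051 0; 0 0 0 -0.0075 0 0.057 0; 0 0 0 -0.0075 0 0.059 0"

```text
clock: 16.25
tcp_pos: [0.5907, -0.1066, 0.116]
orientation: [1.217, 1.204, -1.217]
contact_force: [-0.3, 0.0, -1.0]
grip_width: 0.0113
```

Emit:
apply_moves:
  series: "0 0 0 0 0 0 0; 0 0 0 0 0 0 0"

```text
clock: 16.5
tcp_pos: [0.5908, -0.1055, 0.1159]
orientation: [1.216, 1.205, -1.216]
contact_force: [-0.7, 0.6, -1.3]
grip_width: 0.0116
```

Run:
```python
from h import *
S=grab_frame('scene');o=get_obs();print(o['clock'],o['tcp_pos'],o['contact_force'],o['moment'],o['grip_width'])
b=lambda a:np.clip(a*1.6,0,255).astype(np.uint8)
cv2.imwrite('pics/s12.png',cv2.resize(b(S[100:190,190:280]),None,fx=6,fy=6,interpolation=cv2.INTER_CUBIC))
```

```text
16.55 [ 0.5908386  -0.10556597  0.11596505] [-1.49038365  0.69122113 -0.78699522] [ 0.01413997 -0.00726611  0.01793977] 0.010866463780595081
```

View pics/s12.png

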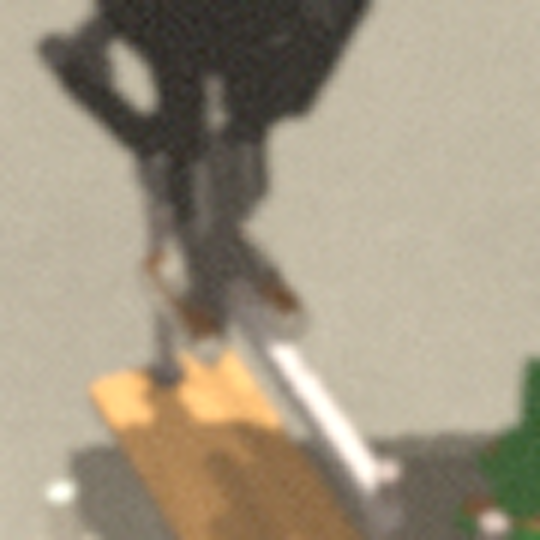

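There is no pad contact yet (front at y ≈ -0.126). I creep forward, feeling for the buffer.

Emit:
apply_moves:
  series: "0 0 0 0 0 0.002 0; 0 0 0 0 0 0.004 0; 0 0 0 0 0 0.006 0; 0 0 0 0 0 0.007 0; 0 0 0 0 0 0.007 0"

```text
clock: 17.18
tcp_pos: [0.5907, -0.1125, 0.116]
orientation: [1.217, 1.205, -1.216]
contact_force: [-0.5, 2.1, -1.3]
grip_width: 0.0119
```

Emit:
apply_moves:
  series: "0 0 0 0 0 0.001 0; 0 0 0 0 0 0.002 0; 0 0 0 0 0 0.002 0"

```text
clock: 17.55
tcp_pos: [0.5907, -0.1145, 0.116]
orientation: [1.217, 1.205, -1.216]
contact_force: [-0.8, 3.4, -0.1]
grip_width: 0.0114
```

The pad was met at centre y ≈ -0.1127, which matches the picture. The parked centre should be about -0.1167. I press on to about -0.1195 (about 7 mm of buffer, 7.4 N expected).

Emit:
apply_moves:
  series: "0 0 0 0 0 0.001 0; 0 0 0 0 0 0.002 0; 0 0 0 0 0 0.003 0; 0 0 0 0 0 0.004 0; 0 0 0 0 0 0.005 0; 0 0 0 0 0 0.005 0"

```text
clock: 18.3
tcp_pos: [0.5907, -0.1187, 0.116]
orientation: [1.217, 1.206, -1.216]
contact_force: [-0.5, 7.9, 1.6]
grip_width: 0.0115
```

Run:
```python
from h import *
I=grab_frame('wrist');S=grab_frame('scene');o=get_obs();print(o['clock'],o['tcp_pos'],o['contact_force'],o['moment'],o['grip_width'])
C=cam('wrist')
a=np.clip(I[125:215,205:300]*1.6,0,255).astype(np.uint8);cv2.imwrite('pics/w13.png',cv2.resize(a,None,fx=6,fy=6,interpolation=cv2.INTER_CUBIC))
for X in [(.591,-.0905,.135),(.591,-.0965,.135),(.591,-.0765,.13),(.591,-.0995,.145),(.591,-.0995,.137)]:print(((proj(C,X)-[205,125])*6).round())
```

```text
18.4 [ 0.59064477 -0.11858945  0.11596078] [-1.27693585  6.57833049  1.08027972] [ 1.5091958   0.28656839 -0.08451401] 0.011521070448657092
[[287. 331.]]
[[287. 390.]]
[[285. 181.]]
[[288. 450.]]
[[288. 425.]]
```

View pics/w13.png

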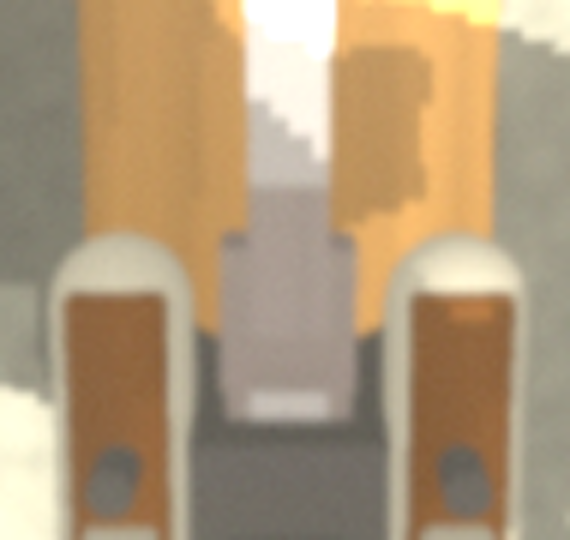

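The ramp starts at row 185. The tooth's far edge is at about row 392, with a bright strip of bar at rows 392-415 between it and the roof edge, so the roof is past the tooth by about 2 mm. I lower it slowly.

Emit:
apply_moves:
  series: "0 0 0 0.001 0 0 0; 0 0 0 0.002 0 0 0; 0 0 0 0.003 0 0 0; 0 0 0 0.004 0 0 0; 0 0 0 0.005 0 0 0; 0 0 0 0.006 0 0 0; 0 0 0 0.0065 0 0 0; 0 0 0 0.0065 0 0 0"

```text
clock: 19.4
tcp_pos: [0.5916, -0.1187, 0.1099]
orientation: [1.218, 1.205, -1.214]
contact_force: [1.0, 6.4, 2.3]
grip_width: 0.0112
```

Run:
```python
from h import *
I=grab_frame('wrist');o=get_obs();print(o['clock'],o['tcp_pos'],o['contact_force'],o['moment'],o['grip_width'])
a=np.clip(I[125:215,205:300]*1.6,0,255).astype(np.uint8);cv2.imwrite('pics/w14.png',cv2.resize(a,None,fx=6,fy=6,interpolation=cv2.INTER_CUBIC))
```

```text
19.45 [ 0.5915565  -0.11862035  0.10992796] [-0.04340786  6.41364017  2.09492557] [ 1.53903832  0.02022196 -0.02369721] 0.011193839169231312
```

View pics/w14.png

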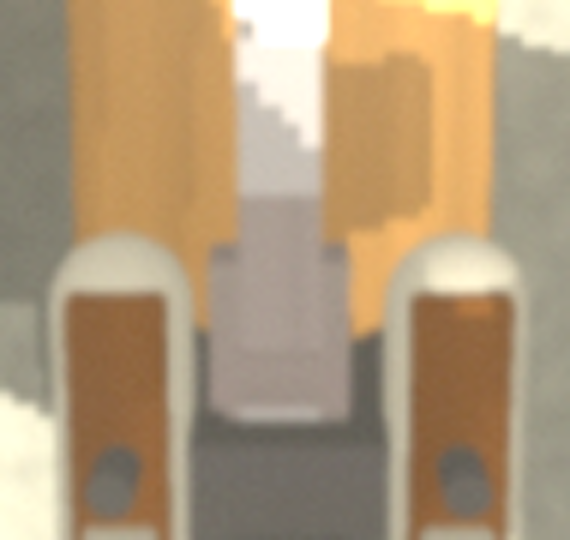

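The roof edge is now below the tooth top behind it, and a bar strip still shows at row 415. The carrier is about 0.9 mm off to +x, so I correct that while lowering the last 1.5 mm.

Emit:
apply_moves:
  series: "0 0 0 0 -0.0005 0 0; 0 0 0 0 -0.0009 0 0; 0 0 0 0.0005 -0.0009 0 0; 0 0 0 0.001 -0.0009 0 0; 0 0 0 0.001 -0.0009 0 0"

```text
clock: 20.08
tcp_pos: [0.5913, -0.1186, 0.1092]
orientation: [1.218, 1.204, -1.213]
contact_force: [0.9, 7.4, 2.0]
grip_width: 0.0112
```

Run:
```python
from h import *
I=grab_frame('wrist');o=get_obs();print(o['clock'],o['tcp_pos'],o['contact_force'],o['moment'],o['grip_width'],o['orientation'])
```

```text
20.125 [ 0.59127503 -0.11858251  0.10913535] [1.92813546 7.18226464 2.82534272] [ 1.51955818 -0.26426839  0.09073785] 0.011080796397011523 [ 1.21776242  1.20424806 -1.21315788]
```

Emit:
apply_moves:
  series: "0 0 0 0.0005 0 0 0; 0 0 0 0.001 0 0 0; 0 0 0 0.001 0 0 0"

```text
clock: 20.5
tcp_pos: [0.5912, -0.1186, 0.1085]
orientation: [1.218, 1.204, -1.213]
contact_force: [-0.3, 6.5, 5.3]
grip_width: 0.011
```

Run:
```python
from h import *
I=grab_frame('wrist');S=grab_frame('scene');o=get_obs();print(o['clock'],o['tcp_pos'],o['contact_force'],o['moment'],o['grip_width'],o['orientation'])
a=np.clip(I[125:215,205:300]*1.6,0,255).astype(np.uint8);cv2.imwrite('pics/w15.png',cv2.resize(a,None,fx=6,fy=6,interpolation=cv2.INTER_CUBIC))
```

```text
20.6 [ 0.59117153 -0.11861226  0.10845554] [-0.58644929  6.70135628  5.49067719] [ 1.59411553  0.02921099 -0.01451155] 0.011249480174513363 [ 1.21797879  1.2044393  -1.21322076]
```

View pics/w15.png

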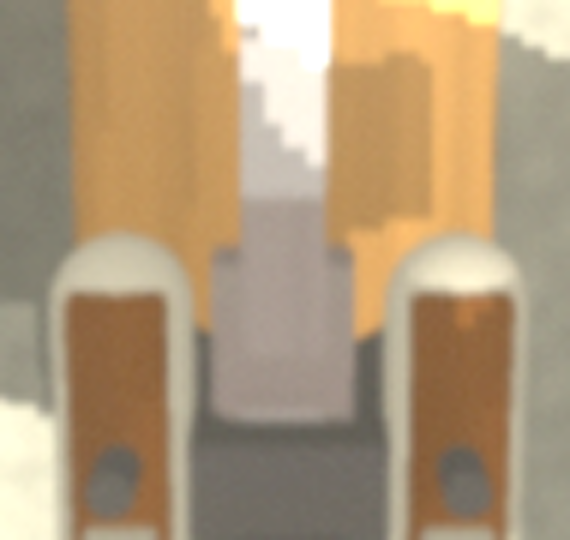

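It is down at the bar's contact height (0.1085, force about 5 N). Now I let the buffer carry it back 2 mm against the tooth under control.

Emit:
apply_moves:
  series: "0 0 0 0 0 -0.0005 0; 0 0 0 0 0 -0.001 0; 0 0 0 0 0 -0.0015 0; 0 0 0 0 0 -0.002 0; 0 0 0 0 0 -0.002 0"

```text
clock: 21.22
tcp_pos: [0.5912, -0.1182, 0.1084]
orientation: [1.218, 1.202, -1.215]
contact_force: [1.1, 4.9, 6.2]
grip_width: 0.0112
```

Run:
```python
from h import *
I=grab_frame('wrist');o=get_obs();print(o['clock'],o['tcp_pos'],o['contact_force'],o['moment'],o['grip_width'],o['orientation'])
```

```text
21.275 [ 0.59121151 -0.11819661  0.10843486] [0.70863938 4.19990047 5.89818076] [ 0.97298683 -0.27569365 -0.0029711 ] 0.011195317452630383 [ 1.21757571  1.20211984 -1.21452293]
```

Emit:
apply_moves:
  series: "0 0 0 0 0 -0.0005 0; 0 0 0 0 0 -0.001 0; 0 0 0 0 0 -0.0015 0; 0 0 0 0 0 -0.0015 0; 0 0 0 0 0 -0.0015 0"

```text
clock: 21.9
tcp_pos: [0.5912, -0.1173, 0.1084]
orientation: [1.217, 1.201, -1.215]
contact_force: [1.0, 3.1, 5.7]
grip_width: 0.0118
```

Run:
```python
from h import *
I=grab_frame('wrist');o=get_obs();print(o['clock'],o['tcp_pos'],o['contact_force'],o['moment'],o['grip_width'],o['orientation'])
a=np.clip(I[125:215,205:300]*1.6,0,255).astype(np.uint8);cv2.imwrite('pics/w16.png',cv2.resize(a,None,fx=6,fy=6,interpolation=cv2.INTER_CUBIC))
```

```text
21.95 [ 0.59122694 -0.11730988  0.10843905] [1.41802551 2.56238681 4.93647033] [ 0.65767916 -0.40282388 -0.0045086 ] 0.01106935974400601 [ 1.21747834  1.20121936 -1.21500659]
```

View pics/w16.png

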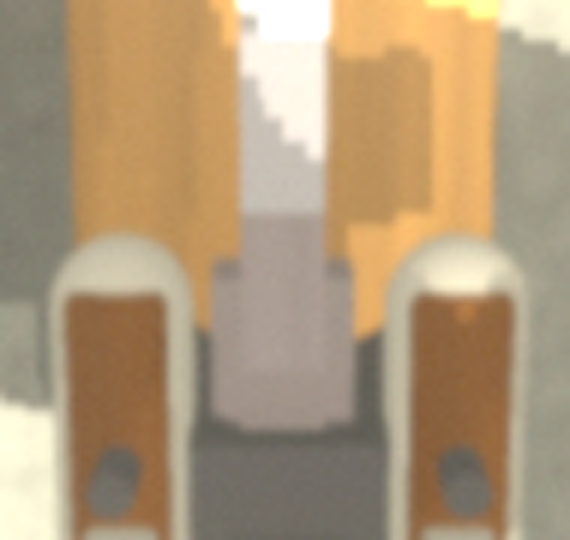

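Emit:
apply_moves:
  series: "0 0 0 -0.0002 0 -0.0005 0; 0 0 0 -0.0002 0 -0.001 0; 0 0 0 -0.0002 0 -0.001 0"

```text
clock: 22.32
tcp_pos: [0.5911, -0.1165, 0.1084]
orientation: [1.217, 1.201, -1.215]
contact_force: [4.4, 0.1, 5.5]
grip_width: 0.0115
```

Run:
```python
from h import *
I=grab_frame('wrist');S=grab_frame('scene');o=get_obs();print(o['clock'],o['tcp_pos'],o['contact_force'],o['moment'],o['grip_width'],o['orientation'])
```

```text
22.425 [ 0.59114736 -0.11652525  0.10844356] [3.86418124 0.84802207 5.74058252] [ 0.18174443 -0.96817446  0.07003316] 0.011470227200231822 [ 1.21724083  1.20099805 -1.21540262]
```

It reads y = -0.1165, the predicted parked place, with almost no remaining push on the tool. I open in small steps.

Emit:
apply_moves:
  series: "0 0 0 0 0 0 0.2; 0 0 0 0 0 0 0.3; 0 0 0 0 0 0 0.5; 0 0 0 0 0 0 0.6; 0 0 0 0 0 0 0.6; 0 0 0 0 0 0 0.6"

```text
clock: 23.18
tcp_pos: [0.5897, -0.1154, 0.1077]
orientation: [1.217, 1.205, -1.217]
contact_force: [-0.4, -0.7, 0.2]
grip_width: 0.0515
```

Run:
```python
from h import *
I=grab_frame('wrist');S=grab_frame('scene');o=get_obs();print(o['clock'],o['tcp_pos'],o['contact_force'],o['moment'],o['grip_width'],o['orientation'])
cv2.imwrite('pics/w17.png',cv2.resize(np.clip(I*1.6,0,255).astype(np.uint8),(768,576),interpolation=cv2.INTER_CUBIC))
```

```text
23.275 [ 0.58976824 -0.11545402  0.10768899] [-0.52121484 -0.42608279 -0.61851225] [ 0.02338017  0.0004224  -0.00723056] 0.051167259296311246 [ 1.21651095  1.20449371 -1.2165643 ]
```

View pics/w17.png

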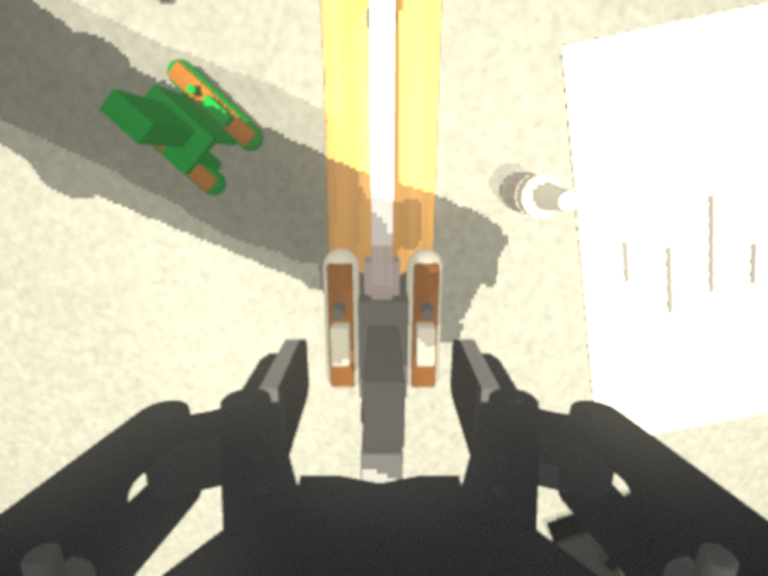

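Released. The carrier sits upright on the bar with the tooth behind its roof (382,290). I raise straight up and back off to inspect.

Emit:
apply_moves:
  series: "0 0 0 -0.01 0 0 0.6; 0 0 0 -0.03 0 0 0.7; 0 0 0 -0.06 0 0 0.8; 0 0 0 -0.1 0 0 0.8; 0 0 0 -0.14 0 0 0.8; 0 0 0 -0.17 0 0 0.8; 0 0 0 -0.18 0 0.02 0.8; 0 0 0 -0.18 0 0.06 0.8; 0 0 0 -0.18 0 0.09 0.8; 0 0 0 -0.18 0 0.09 0.8; 0 0 0 -0.18 0 0.09 0.8; 0 0 0 -0.18 0 0.09 0.8"

```text
clock: 24.78
tcp_pos: [0.589, -0.2043, 0.2874]
orientation: [1.216, 1.206, -1.215]
contact_force: [-0.9, 0.3, -0.3]
grip_width: 0.0684
```

Run:
```python
from h import *
C=cam('wrist');I=grab_frame('wrist');S=grab_frame('scene');o=get_obs();print(o['clock'],o['tcp_pos'],o['contact_force'],o['grip_width'])
cv2.imwrite('pics/w18.png',I)
y0,x0=70,205
for X in [(.591,-.0965,.135),(.591,-.1165,.138),(.591,-.1365,.138),(.591,-.1165,.183)]:print((proj(C,X)[0]).round(1),((proj(C,X)[0]-[x0,y0])*5).round())
cv2.imwrite('pics/w18z.png',cv2.resize(np.clip(I[70:185,205:305]*1.5,0,255).astype(np.uint8),None,fx=5,fy=5,interpolation=cv2.INTER_CUBIC))
cv2.imwrite('pics/s18.png',cv2.resize(np.clip(S[90:270,180:360]*1.4,0,255).astype(np.uint8),None,fx=3.3,fy=3.3,interpolation=cv2.INTER_CUBIC))
```

```text
24.875 [ 0.58909061 -0.20438897  0.28757226] [-0.40673786 -0.87701121  1.10855271] 0.06839135891450913
[253.5  72. ] [242.  10.]
[253.7  91. ] [243. 105.]
[253.8 109.7] [244. 199.]
[253.8  88. ] [244.  90.]
```

View pics/w18z.png

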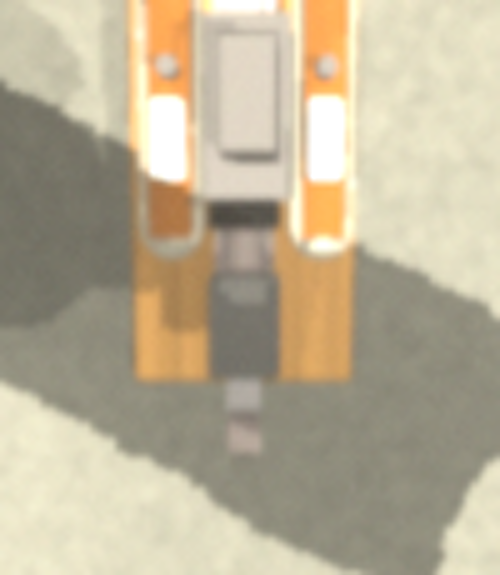

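View pics/s18.png

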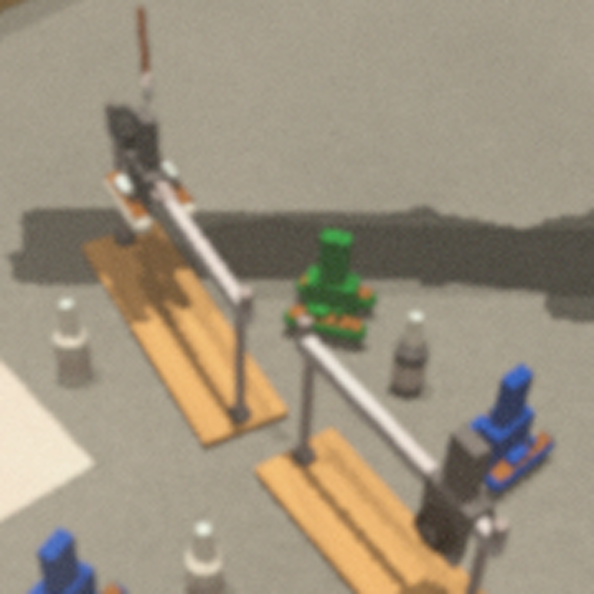

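The roof spans rows 12-199 against predicted 10-199 for y = -0.0965 to -0.1365, so it is tight between tooth and pad. One last look at the rear edge and flatness.

Run:
```python
from h import *
I=cv2.imread('pics/w18.png')
cv2.imwrite('pics/w18y.png',cv2.resize(np.clip(I[20:125,205:305]*1.1,0,255).astype(np.uint8),None,fx=5,fy=5,interpolation=cv2.INTER_CUBIC))
C=cam('wrist')
for X in [(.591,-.0765,.13),(.591,-.0905,.135),(.591,-.0965,.135),(.591,-.0965,.138),(.591,-.0965,.143)]:print(((proj(C,X)[0]-[205,20])*5).round())
T=grab_frame('top');cv2.imwrite('pics/t18.png',cv2.resize(np.clip(T[180:260,160:370]*1.2,0,255).astype(np.uint8),None,fx=3.8,fy=3.8,interpolation=cv2.INTER_CUBIC))
```

```text
[241. 165.]
[242. 230.]
[242. 259.]
[242. 258.]
[242. 255.]
```

View pics/w18y.png

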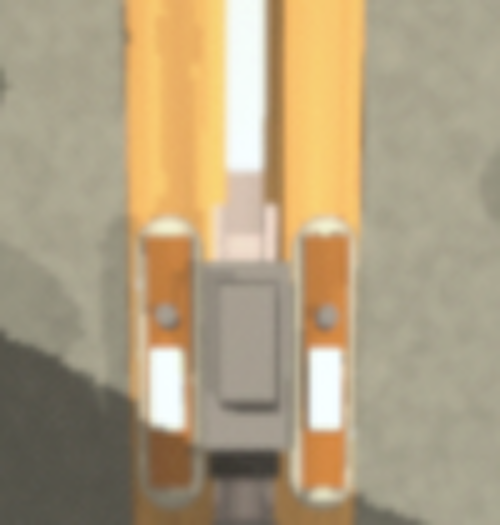

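View pics/t18.png

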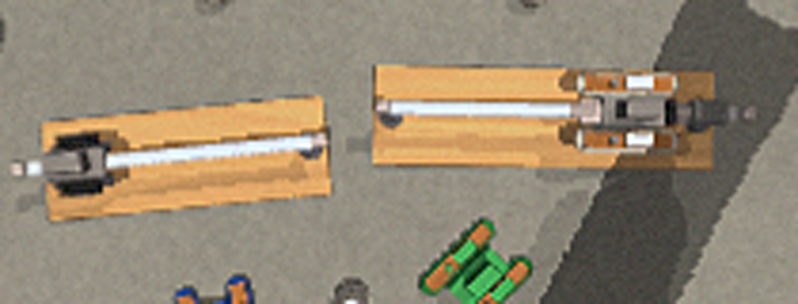

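The ramp and the tooth's top (rows 172-260) are fully visible in front of the roof's rear edge (262). The roof is flat behind the tooth and the pad is against its front. The other carrier and the bottles are unmoved. I hand in.

```bash
python3 -c "
from bench import *
print(hand_in())"
```

```text
the job is handed in; nothing more can be done
None
```

The hull carrier is parked flat on the second rail behind the tooth with the buffer pressed in, and I handed the job in at about 25 s of the 64 s allowed.

**What I did:**
- I lifted the carrier 70 mm, clear of the end stop.
- I set it on rail 2 about 8 mm behind the entry stop, touching the bar with about 8 N.
- I slid it to the ramp, raised it 7 mm over the tooth and pressed the buffer in about 6 mm (6.5–8 N), well short of the 10 mm limit.
- I lowered it, let the buffer bring it back against the tooth, released it and backed off.

**Last checks:**
- The whole tooth shows just behind the roof's rear edge.
- The roof runs from y ≈ -0.0965 to -0.1365, which puts the buffer about 4 mm in, as specified. I judged the buffer from position and force, since there is no direct reading.
- The pad is against the front of the roof and the tool is clear of everything.
- In the last pictures the other carrier, the bottles in view and the look-alikes stand where they were. The cup was not in those close-ups, but the arm never went near it.

**What disagreed or went wrong:**
- The first grip closed on air just above the tab. The cameras showed the shut fingertips about 41 mm behind the reported TCP, so I allowed for that from then on.
- On the way down behind the tooth the carrier sat about 0.9 mm to one side, and I corrected it.

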